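Shut and bar the bit box

TASK

Close up the wooden bit box using only your fingertips, without gripping anything: push both sliding lids fully home one after the other, and only then swing the wooden locking bar shut across their fronts. Push gently and leave everything else where it stands.

Things in the scene. Friction and masses are not known exactly. Their poses are not given: they have to be found in the camera images.
- box: Low open wooden box fixed to the worktop, 160 (x) x 140 (y) x 50 mm high, two compartments side by side. Origin: centre of underside; x to its back (away from the robot; yaw varies), y to its left. Its front wall is 36 mm high; the lids slide out over it. A post 40 mm high carries the bar at its right front corner (x -74 to -120, y -70 to -92 mm). A 70 mm high rip fence stands left of the box.
- lid_left (a joint): How far the left lid is out, in m: 0 = fully home (pushed in against the back rail), at most 0.075, growing as it comes out of the front towards the robot along the box's -x. It runs in grooves with about 2 N of friction, stays where it is left, and cannot be lifted.
- lid_right (a joint): The same for the right lid.
- lid_left_front (a point): Centre of the upright front face of the left lid's front lip, the face to push on; axes parallel to the box's. The lip is a cross strip 52 mm wide (y), 10 mm thick (x) and 22 mm high, 38 to 60 mm above the worktop; the point is 49 mm up, at box y +33 mm. With the lid home the face is 8 mm ahead of the box's front wall.
- lid_right_front (a point): The same for the right lid, at box y = -33 mm.
- bar (a joint): Angle of the locking bar in rad: 0 = shut (lying along the box's y in front of both lips, against its stop), 1.57 = pointing straight out of the front (box -x); at most 1.9. It turns on an upright pin, seen from above clockwise to shut, with about 0.06 N m of friction, and stays where it is left.
- bar_hinge (a point): On the bar's upright pivot pin, above the post at the box's right front corner (box x -101, y -82 mm), 50 mm above the worktop. y axis: along the bar towards its free end; x axis: across the bar, towards the lids when shut; push on the opposite (-x) long face to shut it.
- bar_tip (a point): On the bar's centre line, end of the bar, 115 mm from the pin, 50 mm above the worktop. The bar is a wooden strip 12 mm thick (x) and 16 mm high (42 to 58 mm above the worktop). Shut, it clears the front faces of lids that are home by 7 mm.
- wax_tin: Round flat tin, 95 mm across, 33 mm high, right of the box. Leave alone. Origin: centre of underside.
- offcut_block: Loose wooden offcut 62 x 90 x 38 mm behind the box. Leave alone. Origin: centre of underside.
- tape_measure: Tape measure 38 x 84 x 68 mm, left of the rip fence. Leave alone. Origin: centre of underside.
- sanding_block: Brown sanding block 65 x 116 x 37 mm, left of the rip fence. Leave alone. Origin: centre of underside.
- masking_tape: Roll of masking tape lying flat, 104 mm across, 25 mm high, far right. Leave alone. Origin: centre of underside.

How it is judged:
By the outcome, as a careful person would: the job done as asked, in the order asked, and still so for the second after the job is handed in, with the robot touching nothing.
It also fails if it takes over 54 s, if anything falls off the work surface, if the arm or the gripper's body presses on something with over 40 N, if the wrist force passes 120 N, or if a joint passes its speed limit or range.

ROBOT

A 7-joint arm with a two-finger parallel gripper is mounted at the origin on a cart in front of the work surface, level with it; the furniture and walls round the work are solid. World frame = base frame: x ahead of the robot, y to its left, z up, the work surface at z = 0. Lengths are in m, angles in rad, forces in N, time in s.
With the tool pointing down it reaches from about 0.425 to 0.875 m from the base axis. Payload 4.7 kg.
Tool frame: the origin (TCP) lies at the very end of the fingers, on their centre line; the grasp point (between the pads) lies behind it (ctrl.tcp_to_grasp is the y of the grasp point in the tool frame, in m); y points along the fingers, x is the direction in which the jaws open and shut, and the axes are right-handed (so a half turn about y gives the same grasp; the last joint's range is limited). The gripper opens to 87 mm and grips with 3 to 60 N. Pads are 19 mm wide; open, the fingers measure 117 mm over their backs; the gripper's body (75 mm by 190 mm) begins 51 mm behind the grasp point.
Start: joints at [1.338, 0.321, -0.07, 1.45, 0.023, 1.371, -0.057], TCP at [0.159, -0.63, 0.223] pointing down, gripper open.
Joint ranges: [-2.86, 2.86], [-0.3, 2.09], [-1.38, 1.24], [0.06, 2.45], [-1.56, 4.7], [0.09, 2.05], [-2.69, 2.69]. Speed limits (rad/s): [2.57, 2.57, 3.14, 3.14, 3.14, 3.14, 3.14].

INTERFACE

Orientations are given as a rotation vector (axis times angle).
In Python, from bench import ctrl, get_image, workorder gives the robot as it stands.
- The arm moves only by the tool drive_tool, never from a script. Its argument "increments" is text: rows parted by semicolons, each of 5 numbers parted by spaces: the shift along the tool's x, y, z in mm, then the turn about the tool's y in degrees, then the closure in counts, from 0 (fully open) to 255 (shut). In form: tx ty tz yaw fingers; .... A call has 1 to 20 rows; each row shifts and turns the commanded pose from where the row before left it, along the tool's axes as they then stand; what a row does not reach is not made up. A row lasts 1/8 s, in which the tool goes at most 62.5 mm and 10.7 degrees, less where a joint would pass 70% of its speed; a pose out of reach is approached as far as the arm can. A call is refused whole if a number of a shift passes 62.5 or a number of a turn 10.7, either way. A call with a gripper value outside its range is refused whole. The fingers move at their own pace and stop on an object; "squeeze" is the grip in N (left out, the last holds). Time passes only in rows, so rows that do not move let the fingers close. It gives the time, the measured TCP pose, the force and the opening at its end, in the units of the state.
- ctrl.get_state(): the state, without advancing time (a new reading comes with each control period).
- get_image(name): name is "scene" or "top" or "wrist"; returns a dict with "img" (384x512x3 uint8, red, green, blue), "mtx" (3x3 intrinsics, pixels), "k1" (the pictures are not rectified: a ray, as slopes to the right and down, at radius r is drawn at 1 + k1 r^2 times it, then the intrinsics apply), "camera_from_world" (4x4, takes a point from world to camera coordinates). Camera axes: x right, y up, looking along -z (the intrinsics and any distortion apply to the point x, -y, -z); pixel columns grow to the right and rows downward; lengths in m; the calibration is good to about 2 mm. A picture is of the moment at which its call begins. There is no depth.
- workorder.close_job(): hands the job in, once; it reports no verdict.
The state is a dict: "time": time; "joint_positions": joint angles; "qd": joint speeds; "joint_torque": joint torques, N m; "position": TCP position; "tool_rot": TCP orientation; "ft_force": force on the tool from outside, world axes, zero at the start; "torque": the same for the moment, N m; "grip_width": opening from 0.0 (shut) to 1.0 (fully open).
Only numpy, scipy, OpenCV 4.12 (cv2) and the standard library are available. Lean on these libraries where they do the work, as an engineer would, in place of code of your own. Each camera call takes 0.05 s, during which the arm holds its last target.

## Working session

There is one attempt and no reset: what is moved stays moved. The work goes in short steps, Python scripts to look and compute and a tool call to move; the robot and the scene stay as the last step left them, time stands still between calls to the robot, and variables do not carry over. Pictures are saved under pics/ and viewed, and the job is handed in when it is done.

Besides the shell and the picture viewer there is one more tool, called as name(argument=value, ...), one argument or row to a line, values as JSON. drive_tool: Moves the arm, as the interface text tells. Its arguments: {"type":"object","properties":{"increments":{"type":"string"},"squeeze":{"type":"number"}},"required":["increments"]}

```bash
mkdir -p pics; cat > h.py <<'E'
import numpy as np, cv2
from bench import ctrl,get_image,workorder
def save(n,f):
    d=get_image(n); cv2.imwrite('pics/'+f+'.png',d['img'][:,:,::-1]); np.savez('pics/'+f+'.npz',**{k:np.array(v) for k,v in d.items()}); return d
def load(f): return dict(np.load('pics/'+f+'.npz'))
def ray(d,u,v):
    K=d['mtx'];k=float(d['k1']);p=np.array([(u-K[0,2])/K[0,0],(v-K[1,2])/K[1,1]])
    q=p.copy()
    for _ in range(30): q=p/(1+k*(q@q))
    T=d['camera_from_world'];R=T[:3,:3];c=-R.T@T[:3,3]
    return c,R.T@np.array([q[0],-q[1],-1])
def onz(d,u,v,z):
    c,r=ray(d,u,v); return c+r*(z-c[2])/r[2]
def proj(d,P):
    T=d['camera_from_world'];p=T[:3,:3]@np.array(P)+T[:3,3];q=np.array([p[0],-p[1]])/-p[2]
    q=q*(1+float(d['k1'])*(q@q));K=d['mtx'];return K[0,0]*q[0]+K[0,2],K[1,1]*q[1]+K[1,2]
E
python3 - <<'E'
from h import *
for n in('scene','top','wrist'): d=save(n,n+'0')
s=ctrl.get_state();print({k:np.round(v,3) for k,v in s.items()},ctrl.tcp_to_grasp)
E
```

```text
{'time': np.float64(0.15), 'joint_positions': array([ 1.338,  0.322, -0.07 ,  1.451,  0.023,  1.371, -0.057]), 'qd': array([ 0.   , -0.003, -0.001, -0.002, -0.   , -0.002,  0.   ]), 'joint_torque': array([-0.0000e+00, -4.9180e+01, -4.0500e-01, -3.1287e+01, -6.4000e-02,
        4.1000e-02,  0.0000e+00]), 'position': array([ 0.159, -0.63 ,  0.222]), 'tool_rot': array([-1.315,  1.026, -1.024]), 'ft_force': array([ 0.187, -0.072, -0.034]), 'torque': array([ 0.032, -0.003,  0.008]), 'grip_width': np.float64(0.998)} -0.0187
```

View pics/scene0.png

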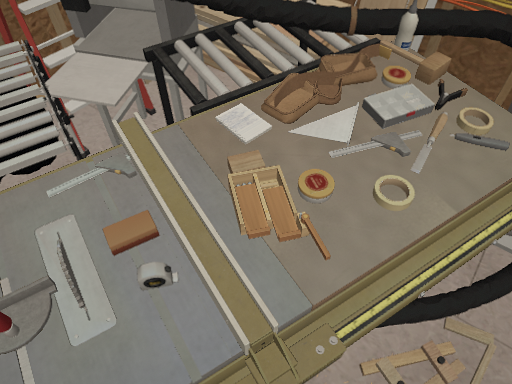

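View pics/top0.png

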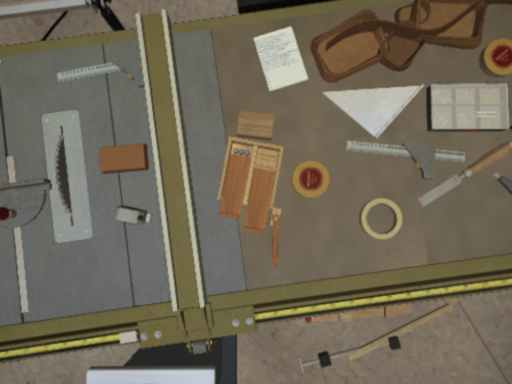

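The top view shows the box at about (250,185), with both lids out and the bar open and pointing down to about (276,263). In the scene view the box is at (265,200). I'll zoom in on both.

```bash
python3 - <<'E'
from h import *
for f,(a,b,c,e) in {'top0':(130,275,205,300),'scene0':(160,265,215,345)}.items():
    im=cv2.imread(f'pics/{f}.png')[a:b,c:e]
    s=min(800/im.shape[1],600/im.shape[0]); print(f,s)
    cv2.imwrite(f'pics/{f}z.png',cv2.resize(im,None,fx=s,fy=s,interpolation=cv2.INTER_CUBIC))
d=load('top0')
for uv in [(0,0),(512,384),(250,185)]: print(onz(d,*uv,0))
E
```

```text
top0 4.137931034482759
scene0 5.714285714285714
[1.10046222 0.40934623 0.        ]
[ 0.11941776 -0.89464895  0.        ]
[ 0.6106326  -0.24986922  0.        ]
```

View pics/top0z.png

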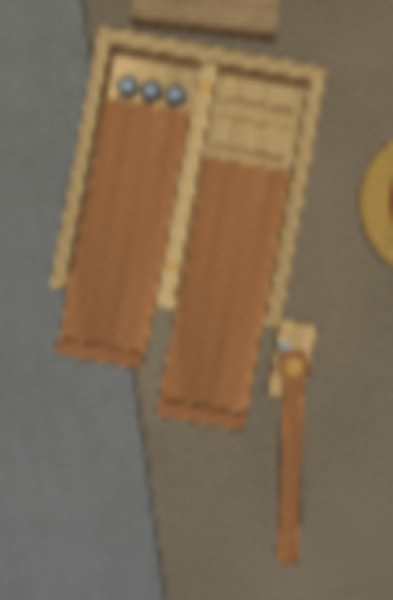

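View pics/scene0z.png

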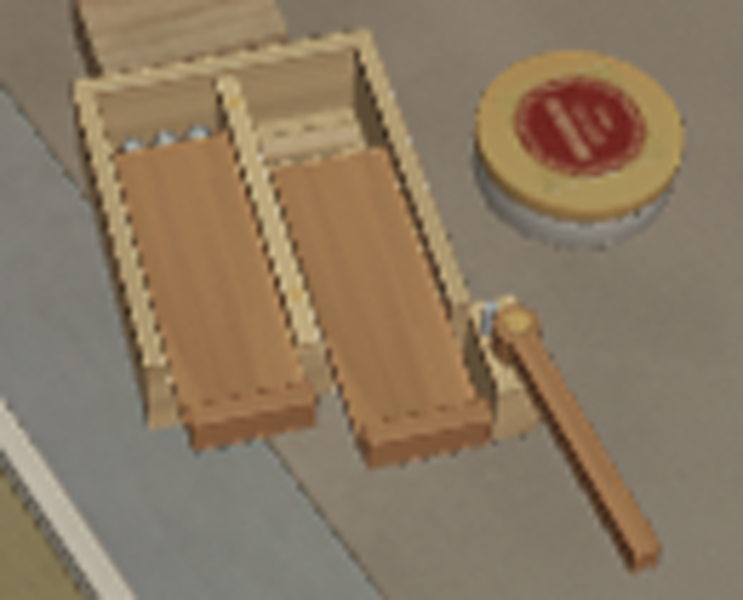

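```bash
python3 - <<'E'
from h import *
t=load('top0');s=load('scene0')
T=lambda x,y,z:onz(t,205+x/4.138,130+y/4.138,z)
S=lambda x,y,z:onz(s,215+x/5.714,160+y/5.714,z)
def pr(n,*p): print(n,*[np.round(q*1000).astype(int)[:2] for q in p])
pr('BL',T(100,28,.05),S(77,84,.05));pr('BR',T(326,68,.05),S(366,33,.05))
pr('FL',T(52,287,.05));pr('FR',T(276,325,.05))
pr('LLl',T(57,350,.06),S(190,425,.06));pr('LLr',T(140,365,.06),S(314,397,.06))
pr('RLl',T(160,412,.06),S(365,440,.06));pr('RLr',T(243,425,.06),S(492,412,.06))
pr('hinge',T(293,366,.062),S(520,320,.062));pr('tip',T(288,562,.058),S(645,555,.058))
bl,br=T(100,28,.05)[:2],T(326,68,.05)[:2];fl,fr=T(52,287,.05)[:2],T(276,325,.05)[:2]
print(np.linalg.norm(bl-br),np.linalg.norm(bl-fl),np.linalg.norm(br-fr))
bl,br,=S(77,84,.05)[:2],S(366,33,.05)[:2];print(np.linalg.norm(bl-br))
for a,b in((bl,br),(fl,fr)): d=a-b;print('yaw',np.degrees(np.arctan2(-d[0],d[1])))
for a,b in((fl,bl),(fr,br)): d=b-a;print('yaw',np.degrees(np.arctan2(d[1],d[0])))
E
```

```text
BL [ 728 -199] [ 726 -199]
BR [ 703 -335] [ 701 -332]
FL [ 571 -170]
FR [ 549 -304]
LLl [ 534 -175] [ 532 -171]
LLr [ 525 -224] [ 524 -222]
RLl [ 497 -235] [ 497 -232]
RLr [ 490 -284] [ 488 -283]
hinge [ 524 -314] [ 522 -314]
tip [ 410 -311] [ 408 -307]
0.13856719008319257 0.1589955153870492 0.15773444678266144
0.1352588870947754
yaw -10.79972356408645
yaw -9.66478853354673
yaw -10.46439784464664
yaw -10.278033792687086
```

```bash
cat >> h.py <<'E'
from scipy.spatial.transform import Rotation as Ro
YAW=np.radians(-10.2);C=np.array([.638,-.252])
BX=np.array([np.cos(YAW),np.sin(YAW)]);BY=np.array([-BX[1],BX[0]])
def w(bx,by): return C+(bx*BX+by*BY)/1000
def st():
    s=ctrl.get_state();R=Ro.from_rotvec(s['tool_rot']).as_matrix();p=s['position']
    q=p[:2]-C
    print('t',round(float(s['time']),2),'pos',np.round(p*1000,1),'box',np.round([q@BX*1000,q@BY*1000],1),'F',np.round(s['ft_force'],1),'grip',round(float(s['grip_width']),3),'q',np.round(s['joint_positions'],2))
    a=lambda v:np.degrees(np.arctan2(v@BY,v@BX))
    print('tool x angle in box',round(a(R[:2,0]),1),'z',round(a(R[:2,2]),1),'y',np.round(R[:,1],3))
    return p,R
def delta(bx,by,z):
    p,R=st();v=np.append(w(bx,by),z)-p;print('delta tool mm',np.round(R.T@v*1000,1))
E
python3 - <<'E'
from h import *
delta(-185,33,.2)
E
```

```text
t 0.15 pos [ 158.6 -629.9  221.7] box [-404.9 -456.8] F [ 0.2 -0.1 -0. ] grip 0.998 q [ 1.34  0.32 -0.07  1.45  0.02  1.37 -0.06]
tool x angle in box -65.7 z 24.3 y [-0.     0.001 -1.   ]
delta tool mm [-355.6   22.2  402.2]
```

drive_tool(
  increments="0 0 0 8 255; 0 0 0 8 255; 0 0 0 8 255; -35 0 16 0 255; -35 0 16 0 255; -35 0 16 0 255; -35 0 16 0 255; -35 0 16 0 255; -35 0 16 0 255; -35 0 16 0 255; -35 0 16 0 255; -35 0 16 0 255; -35 0 16 0 255; -35 0 15 0 255; -35 0 15 0 255; -35 0 15 0 255; -35 0 15 0 255; 0 0 0 0 255",
  squeeze=10,
)

```text
time: 2.4
position: [0.4609, -0.1818, 0.2225]
tool_rot: [-1.125, 1.33, -1.33]
ft_force: [-0.1, -0.7, 1.1]
grip_width: 0.009
```

```bash
python3 - <<'E'
from h import *
delta(-155,33,.045)
save('wrist','w1')
E
```

```text
t 2.4 pos [ 460.9 -181.8  222.5] box [-186.8   37.7] F [-0.1 -0.7  1.1] grip 0.009 q [ 0.79  0.01 -0.46  1.81  0.    1.32 -1.41]
tool x angle in box -89.3 z 0.7 y [ 0.     0.001 -1.   ]
delta tool mm [  5.3 177.5  31.7]
```

View pics/w1.png

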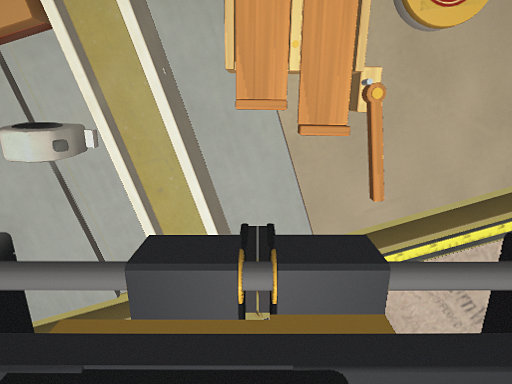

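The wrist view shows the lip fronts at about (262,108) and (325,134), the hinge at (376,92) and the bar tip at (378,200). The fingers are shut. I'll cross-check these against the top view.

```bash
python3 - <<'E'
from h import *
d=load('w1')
def b(n,u,v,z):
    p=onz(d,u,v,z)[:2];q=p-C;print(n,np.round(p*1000),np.round([q@BX*1000,q@BY*1000],1))
b('LL',236,104,.06);b('LR',288,104,.06);b('RL',299,130,.06);b('RR',350,129.5,.06);b('hinge',376,92,.062);b('tip',378,200,.058)
im=cv2.imread('pics/w1.png')[50:220,200:420];cv2.imwrite('pics/w1z.png',cv2.resize(im,None,fx=3.4,fy=3.4,interpolation=cv2.INTER_CUBIC))
E
```

```text
LL [ 537. -171.] [-113.3   61.8]
LR [ 529. -222.] [-112.7    9.8]
RL [ 502. -230.] [-138.2   -2.4]
RR [ 493. -281.] [-137.   -54.6]
hinge [ 526. -309.] [-100.2  -76.2]
tip [ 412. -306.] [-212.8  -93.1]
```

View pics/w1z.png

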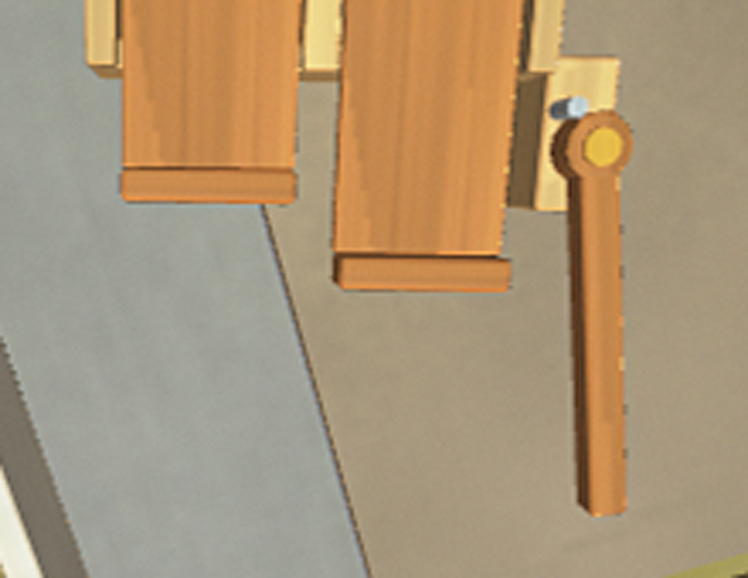

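drive_tool(
  increments="2 30 10 0 255; 2 30 10 0 255; 1 30 5 0 255; 0 30 0 0 255; 0 30 0 0 255; 0 20 0 0 255; 0 6 0 0 255; 0 0 0 0 255",
)

```text
time: 3.45
position: [0.4828, -0.1952, 0.0466]
tool_rot: [-1.123, 1.336, -1.336]
ft_force: [-0.2, 0.1, 1.5]
grip_width: 0.007
```

```bash
python3 - <<'E'
from h import *
st()
save('wrist','w2');save('scene','s2')
E
```

```text
t 3.45 pos [ 482.8 -195.2   46.6] box [-162.8   28.4] F [-0.2  0.1  1.5] grip 0.007 q [ 0.75  0.24 -0.46  1.95  0.13  0.98 -1.51]
tool x angle in box -89.7 z 0.3 y [-0. -0. -1.]
```

View pics/w2.png

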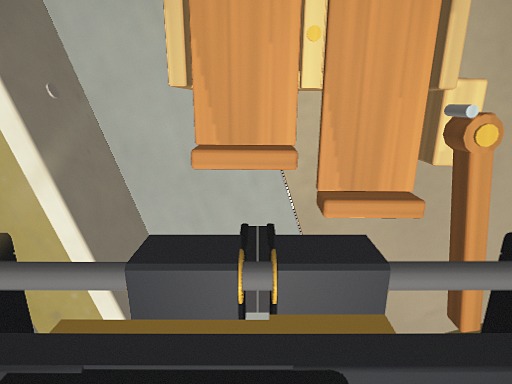

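drive_tool(
  increments="-5 0 8 0 255; 0 0 8 0 255; 0 0 8 0 255; 0 0 4 0 255; 0 0 4 0 255; 0 0 3 0 255; 0 0 3 0 255; 0 0 3 0 255; 0 0 3 0 255",
)

```text
time: 4.68
position: [0.5272, -0.1971, 0.0463]
tool_rot: [-1.123, 1.335, -1.335]
ft_force: [-1.7, 0.2, -0.9]
grip_width: 0.008
```

```bash
python3 - <<'E'
from h import *
st()
save('wrist','w3')
E
```

```text
t 4.67 pos [ 527.2 -197.1   46.3] box [-118.8   34.4] F [-1.7  0.2 -0.9] grip 0.008 q [ 0.7   0.33 -0.45  1.85  0.17  1.   -1.56]
tool x angle in box -89.7 z 0.3 y [-0.001 -0.    -1.   ]
```

View pics/w3.png

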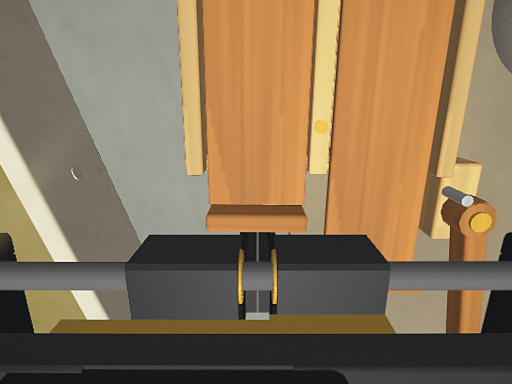

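drive_tool(
  increments="0 0 3 0 255; 0 0 3 0 255; 0 0 3 0 255; 0 0 3 0 255; 0 0 2 0 255",
)

```text
time: 5.35
position: [0.5413, -0.1996, 0.0465]
tool_rot: [-1.123, 1.335, -1.335]
ft_force: [-1.9, -0.3, -0.9]
grip_width: 0.004
```

drive_tool(
  increments="0 0 2 0 255; 0 0 2 0 255",
)

```text
time: 5.6
position: [0.5452, -0.2002, 0.0465]
tool_rot: [-1.123, 1.335, -1.335]
ft_force: [-1.9, -0.8, -1.6]
grip_width: 0.004
```

drive_tool(
  increments="0 0 1.5 0 255; 0 0 1 0 255",
)

```text
time: 5.85
position: [0.5469, -0.2005, 0.0465]
tool_rot: [-1.124, 1.336, -1.334]
ft_force: [-4.2, -0.1, 1.7]
grip_width: 0.005
```

drive_tool(
  increments="0 0 1 0 255; 0 0 0 0 255",
)

```text
time: 6.1
position: [0.547, -0.2005, 0.0465]
tool_rot: [-1.125, 1.338, -1.333]
ft_force: [-7.1, 0.4, 3.0]
grip_width: 0.008
```

```bash
python3 - <<'E'
from h import *
st()
save('wrist','w4')
E
```

```text
t 6.1 pos [ 547.  -200.5   46.5] box [-98.7  34.6] F [-7.1  0.4  3. ] grip 0.008 q [ 0.68  0.37 -0.45  1.8   0.18  1.02 -1.58]
tool x angle in box -89.7 z 0.3 y [-0.004  0.    -1.   ]
```

View pics/w4.png

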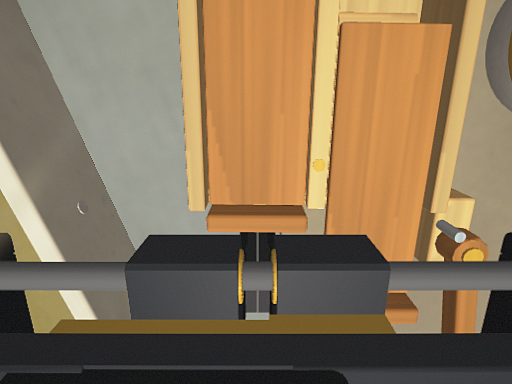

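drive_tool(
  increments="0 0 -8 0 255; 0 0 -17 0 255; 0 0 -17 0 255; 0 0 -17 0 255; 0 0 -17 0 255; 17 0 0 0 255; 17 0 0 0 255; 17 0 0 0 255; 16 0 0 0 255; 0 0 0 0 255",
)

```text
time: 7.4
position: [0.4618, -0.2557, 0.0464]
tool_rot: [-1.121, 1.337, -1.337]
ft_force: [-0.1, 0.8, -0.1]
grip_width: 0.001
```

```bash
python3 - <<'E'
from h import *
st()
save('wrist','w5')
E
```

```text
t 7.4 pos [ 461.8 -255.7   46.4] box [-172.7  -34.8] F [-0.1  0.8 -0.1] grip 0.001 q [ 0.83  0.25 -0.42  1.93  0.12  0.98 -1.39]
tool x angle in box -89.8 z 0.2 y [-0. -0. -1.]
```

View pics/w5.png

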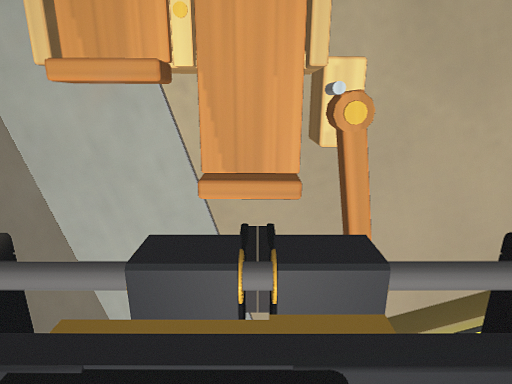

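drive_tool(
  increments="-2 0 6 0 255; 0 0 6 0 255; 0 0 4 0 255; 0 0 3 0 255; 0 0 3 0 255; 0 0 3 0 255; 0 0 3 0 255; 0 0 3 0 255; 0 0 3 0 255; 0 0 3 0 255; 0 0 3 0 255; 0 0 3 0 255; 0 0 3 0 255; 0 0 3 0 255; 0 0 3 0 255",
)

```text
time: 9.32
position: [0.5139, -0.2608, 0.0465]
tool_rot: [-1.123, 1.335, -1.335]
ft_force: [-2.2, 1.3, -1.0]
grip_width: 0.006
```

drive_tool(
  increments="0 0 3 0 255; 0 0 3 0 255; 0 0 3 0 255; 0 0 3 0 255; 0 0 3 0 255",
)

```text
time: 9.95
position: [0.5287, -0.2635, 0.0466]
tool_rot: [-1.123, 1.335, -1.335]
ft_force: [-1.4, -0.3, -0.8]
grip_width: 0.007
```

```bash
python3 - <<'E'
from h import *
st()
save('wrist','w6')
E
```

```text
t 9.95 pos [ 528.7 -263.5   46.6] box [-105.5  -30.7] F [-1.4 -0.3 -0.8] grip 0.007 q [ 0.76  0.37 -0.41  1.78  0.17  1.02 -1.46]
tool x angle in box -89.7 z 0.3 y [-0. -0. -1.]
```

View pics/w6.png

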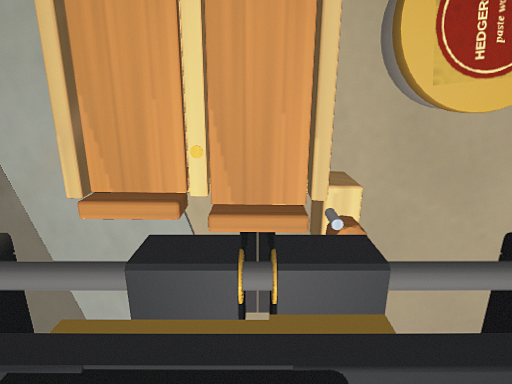

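The right lip is at (258,217) and the left at (131,205), so about 6–7 mm is left to push.

drive_tool(
  increments="0 0 2 0 255; 0 0 2 0 255; 0 0 1.5 0 255",
)

```text
time: 10.38
position: [0.5342, -0.2644, 0.0466]
tool_rot: [-1.123, 1.335, -1.335]
ft_force: [-2.3, -0.4, 0.8]
grip_width: 0.007
```

drive_tool(
  increments="0 0 1 0 255; 0 0 1 0 255",
)

```text
time: 10.62
position: [0.5352, -0.2646, 0.0466]
tool_rot: [-1.124, 1.336, -1.334]
ft_force: [-5.4, 0.8, 2.3]
grip_width: 0.004
```

drive_tool(
  increments="0 0 1 0 255; 0 0 1 0 255",
)

```text
time: 10.88
position: [0.5352, -0.2646, 0.0465]
tool_rot: [-1.127, 1.34, -1.332]
ft_force: [-10.5, 2.1, 7.7]
grip_width: 0.008
```

```bash
python3 - <<'E'
from h import *
st()
save('wrist','w7')
E
```

```text
t 10.88 pos [ 535.2 -264.6   46.5] box [-98.9 -30.6] F [-10.5   2.1   7.7] grip 0.008 q [ 0.75  0.39 -0.41  1.76  0.18  1.03 -1.46]
tool x angle in box -89.7 z 0.3 y [-0.006  0.001 -1.   ]
```

View pics/w7.png

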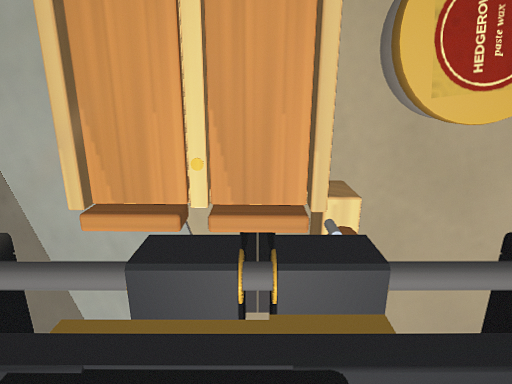

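drive_tool(
  increments="0 0 -6 0 255; 0 0 -18 0 255; 0 0 -18 0 255; 0 0 -18 0 255; 0 -20 0 0 255; 0 -20 0 0 255; 20 0 -10 0 255; 20 0 -10 0 255; 20 0 -11 0 255; 20 0 0 0 255; 17 0 0 0 255; 0 0 0 0 255; 0 0 0 0 255",
)

```text
time: 12.55
position: [0.4323, -0.344, 0.0864]
tool_rot: [-1.123, 1.334, -1.334]
ft_force: [-0.5, 0.4, 0.1]
grip_width: 0.007
```

```bash
python3 - <<'E'
from h import *
delta(-190,-128,.046)
save('wrist','w8');save('scene','s8')
im=cv2.imread('pics/s8.png')[140:300,200:400];cv2.imwrite('pics/s8z.png',cv2.resize(im,None,fx=3.7,fy=3.7,interpolation=cv2.INTER_CUBIC))
E
```

```text
t 12.55 pos [ 432.3 -344.    86.4] box [-186.1 -127. ] F [-0.5  0.4  0.1] grip 0.007 q [ 0.95  0.25 -0.36  1.84  0.1   1.07 -1.2 ]
tool x angle in box -89.6 z 0.4 y [ 0.     0.001 -1.   ]
delta tool mm [ 1.1 40.4 -3.9]
```

View pics/w8.png

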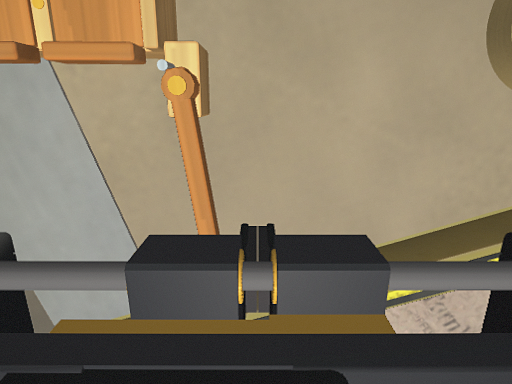

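View pics/s8z.png

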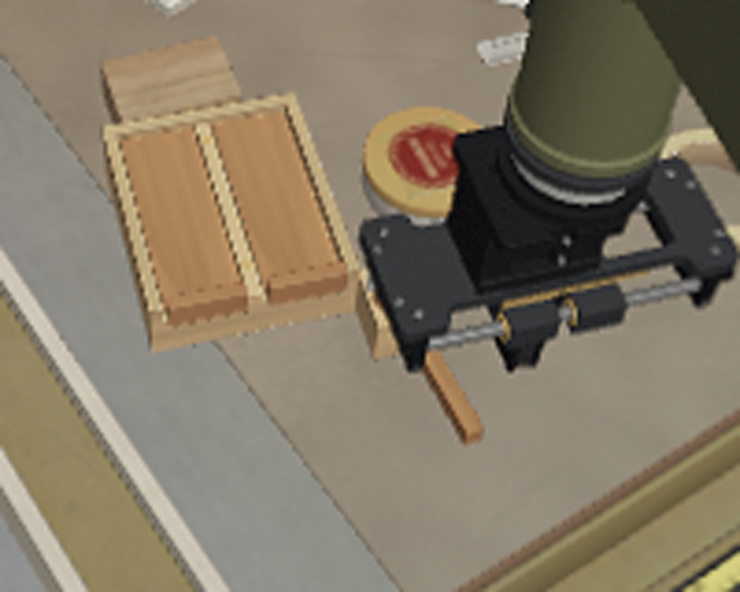

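drive_tool(
  increments="1 14 -2 0 255; 0 14 -2 0 255; 0 10 0 0 255; 0 2 0 0 255; 0 0 0 0 255",
)

```text
time: 13.28
position: [0.4277, -0.3451, 0.0465]
tool_rot: [-1.123, 1.335, -1.335]
ft_force: [0.5, 0.9, 0.1]
grip_width: 0.009
```

```bash
python3 - <<'E'
from h import *
p,R=st()
H=np.array([-102.2,-79.6])
q=p[:2]-C;q=np.array([q@BX,q@BY])*1000
A=np.radians([98.5]+list(range(94,-1,-5))+[0])
r=80
prev=q
for a in A:
    c=H+r*np.array([-np.sin(a),np.cos(a)])-6*np.array([np.cos(a),np.sin(a)])-[9.5,15]
    d=c-prev;print(round(np.degrees(a)),np.round(c,1),'tx %.1f tz %.1f'%(-d[1],d[0]));prev=c
E
```

```text
t 13.28 pos [ 427.7 -345.1   46.5] box [-190.5 -128.9] F [0.5 0.9 0.1] grip 0.009 q [ 0.94  0.29 -0.35  1.88  0.12  0.99 -1.21]
tool x angle in box -89.7 z 0.3 y [-0.  0. -1.]
98 [-189.9 -112.4] tx -16.5 tz 0.6
94 [-191.1 -106.2] tx -6.2 tz -1.2
89 [-191.8  -99.2] tx -7.0 tz -0.7
84 [-191.9  -92.2] tx -7.0 tz -0.1
79 [-191.4  -85.2] tx -7.0 tz 0.5
74 [-190.3  -78.3] tx -6.9 tz 1.1
69 [-188.5  -71.5] tx -6.8 tz 1.7
64 [-186.2  -64.9] tx -6.6 tz 2.3
59 [-183.4  -58.5] tx -6.4 tz 2.9
54 [-179.9  -52.4] tx -6.1 tz 3.4
49 [-176.   -46.6] tx -5.8 tz 3.9
44 [-171.6  -41.2] tx -5.4 tz 4.4
39 [-166.7  -36.2] tx -5.0 tz 4.9
34 [-161.4  -31.6] tx -4.6 tz 5.3
29 [-155.7  -27.5] tx -4.1 tz 5.7
24 [-149.7  -24. ] tx -3.6 tz 6.0
19 [-143.4  -20.9] tx -3.0 tz 6.3
14 [-136.9  -18.4] tx -2.5 tz 6.5
9 [-130.1  -16.5] tx -1.9 tz 6.7
4 [-123.3  -15.2] tx -1.3 tz 6.9
0 [-117.7  -14.6] tx -0.6 tz 5.6
```

drive_tool(
  increments="-6 0 0 0 255; -5 0 0 0 255; -5 0 0 0 255; -4 0 -0.5 0 255; -4 0 -0.5 0 255; -5 0 -0.5 0 255; -5 0 -0.2 0 255; -5 0 0 0 255; -5 0 0.3 0 255; -5 0 0.7 0 255; -5 0 1 0 255; -5 0 1.2 0 255; -5 0 1.7 0 255",
)

```text
time: 14.9
position: [0.4417, -0.2823, 0.0465]
tool_rot: [-1.123, 1.335, -1.335]
ft_force: [-0.6, -0.4, 0.8]
grip_width: 0.005
```

```bash
python3 - <<'E'
from h import *
p,R=st();save('wrist','w9')
E
```

```text
t 14.9 pos [ 441.7 -282.3   46.5] box [-187.8  -64.5] F [-0.6 -0.4  0.8] grip 0.005 q [ 0.88  0.24 -0.4   1.94  0.11  0.98 -1.32]
tool x angle in box -89.7 z 0.3 y [-0.  0. -1.]
```

View pics/w9.png

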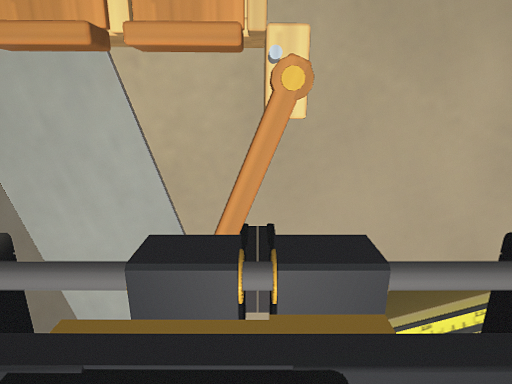

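The bar is following the fingers, now at about 64°, and runs from (293,77) to (228,235). I'll continue along the arc.

drive_tool(
  increments="-6.4 0 3.5 0 255; -6.1 0 3.8 0 255; -5.8 0 4 0 255; -5.4 0 4.4 0 255; -5 0 4.9 0 255; -4.6 0 5.3 0 255; -4.1 0 5.7 0 255; -3.6 0 6 0 255; -3 0 6.3 0 255; -2.5 0 6.5 0 255",
)

```text
time: 16.2
position: [0.4998, -0.2453, 0.0465]
tool_rot: [-1.123, 1.335, -1.335]
ft_force: [-1.7, 0.9, -0.0]
grip_width: 0.004
```

```bash
python3 - <<'E'
from h import *
p,R=st();save('wrist','w10')
E
```

```text
t 16.2 pos [ 499.8 -245.3   46.5] box [-137.2  -17.8] F [-1.7  0.9 -0. ] grip 0.004 q [ 0.78  0.31 -0.42  1.86  0.15  1.   -1.45]
tool x angle in box -89.7 z 0.3 y [-0.  0. -1.]
```

View pics/w10.png

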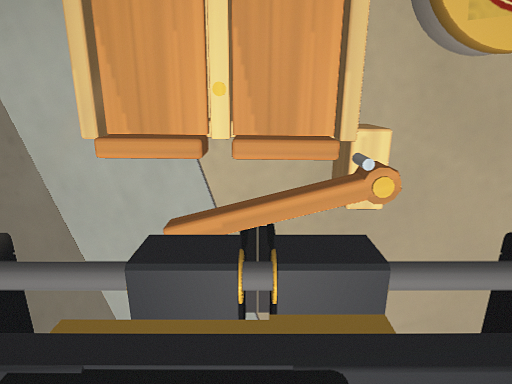

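The bar, from (384,187) to (165,230), has about 14° left to close. I'll finish slowly and watch the force.

drive_tool(
  increments="-1 0 4 0 255; -1 0 4 0 255; -1 0 3 0 255; 0 0 3 0 255; 0 0 2 0 255",
)

```text
time: 16.88
position: [0.5158, -0.2451, 0.0465]
tool_rot: [-1.123, 1.335, -1.335]
ft_force: [-1.3, 0.9, -0.5]
grip_width: 0.005
```

drive_tool(
  increments="0 0 1.5 0 255; 0 0 1 0 255",
)

```text
time: 17.12
position: [0.5181, -0.2456, 0.0466]
tool_rot: [-1.123, 1.335, -1.335]
ft_force: [-0.4, 0.2, -0.3]
grip_width: 0.009
```

drive_tool(
  increments="0 0 1 0 255; 0 0 1 0 255",
)

```text
time: 17.38
position: [0.5193, -0.2459, 0.0465]
tool_rot: [-1.124, 1.336, -1.334]
ft_force: [-3.8, 1.2, 2.3]
grip_width: 0.009
```

```bash
python3 - <<'E'
from h import *
p,R=st();save('wrist','w11')
E
```

```text
t 17.38 pos [ 519.3 -245.9   46.5] box [-117.9  -15. ] F [-3.8  1.2  2.3] grip 0.009 q [ 0.75  0.35 -0.42  1.82  0.16  1.01 -1.47]
tool x angle in box -89.7 z 0.3 y [-0.002  0.    -1.   ]
```

View pics/w11.png

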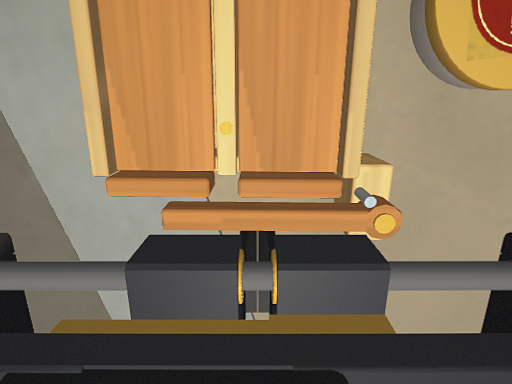

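drive_tool(
  increments="0 0 1 0 255; 0 0 0.5 0 255",
)

```text
time: 17.68
position: [0.5195, -0.2459, 0.0464]
tool_rot: [-1.126, 1.339, -1.333]
ft_force: [-7.8, 3.0, 6.5]
grip_width: 0.002
```

drive_tool(
  increments="0 0 -5 0 255; 0 0 -12 0 255; 0 0 -20 0 255; 0 0 -20 0 255; 0 -25 -10 0 255; 0 -35 0 0 255; 0 -35 0 0 255; 0 -35 0 0 255; 0 0 0 0 255; 0 0 0 0 255",
)

```text
time: 18.92
position: [0.4549, -0.2348, 0.176]
tool_rot: [-1.123, 1.335, -1.335]
ft_force: [-0.4, 0.3, 0.3]
grip_width: 0.01
```

```bash
python3 - <<'E'
from h import *
p,R=st();save('wrist','w12');d=save('top','t12');save('scene','s12')
im=cv2.imread('pics/s12.png')[140:300,200:400];cv2.imwrite('pics/s12z.png',cv2.resize(im,None,fx=3.7,fy=3.7,interpolation=cv2.INTER_CUBIC))
E
```

```text
t 18.93 pos [ 454.9 -234.8  176. ] box [-183.3  -15.5] F [-0.4  0.3  0.3] grip 0.01 q [ 0.84  0.08 -0.44  1.84  0.04  1.23 -1.35]
tool x angle in box -89.7 z 0.3 y [-0. -0. -1.]
```

View pics/w12.png

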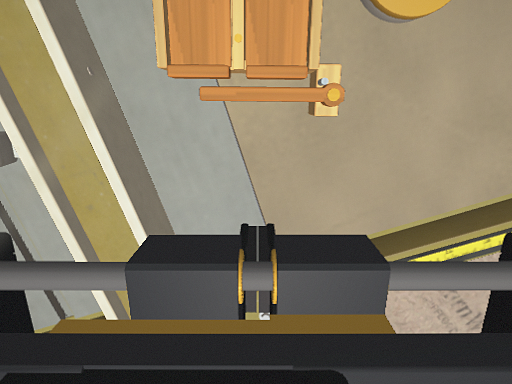

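View pics/s12z.png

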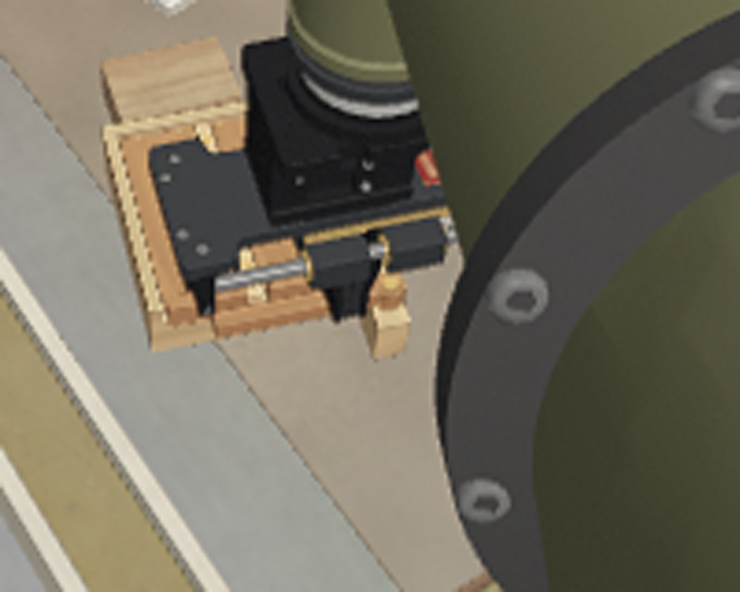

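```bash
python3 - <<'E'
from h import *
im=cv2.imread('pics/w12.png')[50:130,140:360];cv2.imwrite('pics/w12z.png',cv2.resize(im,None,fx=3.6,fy=3.6,interpolation=cv2.INTER_CUBIC))
E
```

```text
(no output)
```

View pics/w12z.png

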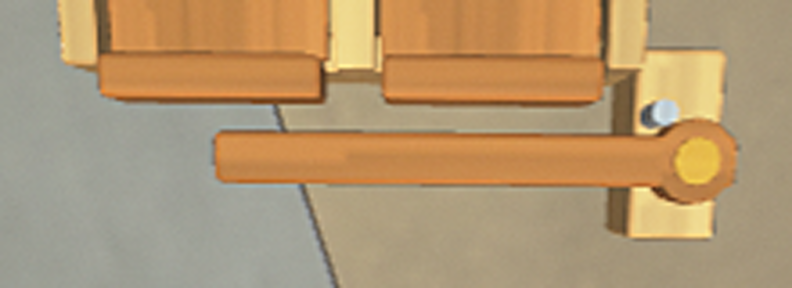

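In the zoomed view the bar's front edge (215,181)–(650,186) and the lips' edge (100,97)–(600,102) slope by about 0.6° each, so the bar is parallel to the lips and shut. Both lips line up.

```bash
python3 -c "
from h import *
st();print(workorder.close_job())"
```

```text
t 19.07 pos [ 454.6 -234.5  175.2] box [-183.6  -15.2] F [ 0.  -0.1 -0.4] grip 0.004 q [ 0.84  0.08 -0.44  1.84  0.04  1.23 -1.35]
tool x angle in box -89.7 z 0.3 y [-0.002  0.001 -1.   ]
the job is handed in; nothing more can be done
None
```

The bit box is closed and the job is handed in at 19.1 s of the 54 s allowed. With the fingers shut, I pushed the left lid home, then the right lid, and only then swung the locking bar shut from about 98°.

**Lids:** both stopped against the back rail at the same finger position, within 0.2 mm of each other. The x-force rose from about 2 N while sliding to 7 N on the left and 10.5 N on the right.

**Bar:** it came up against its stop at about 8 N, where I expected shut to be. In the last wrist picture it lies parallel to the lips, and both lips line up.

**Robot at hand-in:** the tool was raised to about 175 mm with no contact force.

**Disagreements and gaps:**
- The cameras and the measured contact positions disagreed by 1–4 mm. I allowed for this by trusting the contact stops.
- In the last scene picture the arm hid part of the box, so the final check rests on the wrist view and the contact readings.
- I did not measure the other objects again at the end. The fingers were not taken near any of them.

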